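Tamp the sprung cup and park the tamper

ROBOT

A 6-joint arm with a two-finger parallel gripper is mounted at the origin on a cart in front of the work surface, level with it; the furniture and walls round the work are solid. World frame = base frame: x ahead of the robot, y to its left, z up, the work surface at z = 0. Lengths are in m, angles in rad, forces in N, time in s.
With the tool pointing down it reaches from about 0.325 to 0.9 m from the base axis. Payload 6.1 kg.
Tool frame: the origin (TCP) lies where the fingers leave the gripper's body, on its centre line; the fingertips stand 70 mm ahead of it and the grasp point (between the pads) lies ahead of it (bot.hold_point_z is the z of the grasp point in the tool frame, in m); z points along the fingers, y is the line along which they close (so a half turn about z gives the same grasp; the last joint's range is limited). The gripper opens to 87 mm and grips with 3 to 60 N. Pads are 19 mm wide; open, the fingers measure 117 mm over their backs; the gripper's body (75 mm by 190 mm) begins 51 mm behind the grasp point.
Start: joints at [-1.252, 0.22, 1.526, -0, 1.395, -0.126], TCP at [0.269, -0.564, 0.292] pointing down, gripper open.
Joint ranges: [-2.98, 2.98], [-0.91, 2.08], [0.09, 2.57], [-1.24, 4.39], [0.2, 2.65], [-2.68, 2.68]. Speed limits (rad/s): [2.57, 2.57, 3.01, 3.14, 3.14, 3.14].

INTERFACE

Orientations are given as a rotation vector (axis times angle).
In Python, from bench import monitor, capture, camera_info, workorder, bot gives the robot as it stands. The module is installed in compiled form; this text tells all that it offers.
- The arm moves only by the tool move_arm, never from a script. Its argument "targets" is a list of rows, each an object with "jaw": the opening, from -1 (shut) to 1 (fully open); "linear": the shift along the world's x, y, z in cm, a list of three; "yaw": the turn about the world's z in rad. A call has 1 to 8 rows; each row shifts and turns the commanded pose from where the row before left it; what a row does not reach is not made up. A row lasts 1/8 s, in which the tool goes at most 62.5 mm and 10.7 degrees, less where a joint would pass 70% of its speed; a pose out of reach is approached as far as the arm can. A call is refused whole if a number of a shift passes 6.25 or a number of a turn 0.188, either way. A call with a gripper value outside its range is refused whole. The fingers move at their own pace and stop on an object; "grip_force" is the grip in N (left out, the last holds). Time passes only in rows, so rows that do not move let the fingers close. It gives the time, the measured TCP pose, the force, the opening and the grip force at its end, in the units of the state.
- monitor.get_obs(): the state, without advancing time (a new reading comes with each control period).
- capture(name): name is "side" or "top" or "wrist"; returns the picture (384x512x3 uint8, blue, green, red); there is no depth.
- camera_info(name): a dict with "mtx" (3x3 intrinsics, pixels), "rvec" (rotation vector, rad) and "tvec" (3), from world to camera coordinates, as OpenCV has them. Camera axes: x right, y down, z forward; pixel columns grow to the right and rows downward; lengths in m; the calibration is good to about 2 mm. A picture is of the moment at which its call begins: read the wrist's pose just before it. camera_info takes no time and is no camera call; for the wrist camera it gives the pose at the moment of the call.
- workorder.sign_off(): hands the job in; it is judged then, once.
The state is a dict: "time": time; "joint_positions": joint angles; "dq": joint speeds; "effort": joint torques, N m; "ee_pos": TCP position; "ee_rot": TCP orientation; "wrist_force": force on the tool from outside, world axes, zero at the start; "ft_torque": the same for the moment, N m; "width": finger opening in m; "gripper_force": force on a finger pad.
Only numpy, scipy, OpenCV 4.12 (cv2) and the standard library are available. Lean on these libraries where they do the work, as an engineer would, in place of code of your own. Each camera call takes 0.05 s, during which the arm holds its last target. There are 200 camera calls.

TASK

Take the broad-footed tamper (not the small one, which stays where it stands), and press it squarely down into the cup of the tamping stand until the sprung plate is fully bottomed out, holding it down there for about a second. Then lift it out, let the plate spring back up, and leave the tamper standing upright in the middle of the single cork coaster that lies by itself among the things in front.

Things in the scene. Friction and masses are not known exactly. Their poses are not given: they have to be found in the camera images.
- tamper_center (a point): the broad tamper, loose, about 0.3 kg, standing upright: a flat round steel foot 58 mm across and 11 mm thick, tapering to a straight round dark-wood handle 30 mm across (from 32 mm above the underside to 10 mm below the top); 104 mm tall in all. This point is on its axis, half-way up (52 mm above the underside, on the handle, a good place to grip from above); its z axis runs up the handle.
- small_tamper_center (a point): the small tamper, a bystander of the same make, to be left alone: steel foot 38 mm across, handle 24 mm across, 82 mm tall. This point is on its axis, 41 mm above its underside.
- cup_rim (a point): centre of the mouth of the fixed tamping stand's steel cup, at rim height (66 mm above the worktop): cup 80 mm inside, 88 mm outside, on a dark wooden block 116 mm square, with a black handle reaching 144 mm from the axis along -x of this frame (z up). In the cup is a level sprung plate, 77 mm across, its top 4 mm below the rim at rest, 16 mm below when bottomed out.
- press_plate (a joint): how far the plate is pressed down, m: 0 at rest (up), 0.012 bottomed out on its stop. It is sprung: it begins to sink at about 6 N and takes about 14 N to bottom out; it rises again by itself when let go (the tamper's weight alone does not sink it).
- rest_top (a point): centre of the top face of the single cork coaster on the worktop, a fixed disc 94 mm across and 9 mm thick (its top is 9 mm above the worktop). Two other coasters lie in a stack far at the back and do not count.
Not all that is in view belongs to the job. Leave any green or pink look-alike of the part that bears tamper_center alone.

How it is judged:
By the outcome, as a careful person would: the job done as asked, in the order asked, and still so for the second after the job is handed in, with the robot touching nothing.
It also fails if it takes over 48 s, if anything falls off the work surface, if the arm or the gripper's body presses on something with over 40 N, if the wrist force passes 120 N, or if a joint passes its speed limit or range.

## Working session

There is one attempt and no reset: what is moved stays moved. The work goes in short steps, Python scripts to look and compute and a tool call to move; the robot and the scene stay as the last step left them, time stands still between calls to the robot, and variables do not carry over. Pictures are saved under pics/ and viewed, at most 10 in all, crops included, and the job is handed in when it is done.

Besides the shell and the picture viewer there is one more tool, called after ">>>" by a JSON object that holds its "fn" and its "kwargs". move_arm: Moves the arm, as the interface text tells. Its arguments: {"type":"object","properties":{"targets":{"type":"array","items":{"type":"object","properties":{"jaw":{"type":"number"},"linear":{"type":"array","items":{"type":"number"}},"yaw":{"type":"number"}}}},"grip_force":{"type":"number"}},"required":["targets"]}

```bash
mkdir -p pics; cat > h.py <<'E'
import numpy as np, cv2
from bench import monitor, capture, camera_info, workorder, bot
def ray(name,uv,z,ci=None):
    ci=ci or camera_info(name); K=np.array(ci["mtx"],float);R=cv2.Rodrigues(np.array(ci["rvec"],float))[0];t=np.array(ci["tvec"],float).ravel()
    c=-R.T@t; d=R.T@np.linalg.inv(K)@np.array([uv[0],uv[1],1.]); s=(z-c[2])/d[2]; return c+s*d
def proj(name,P,ci=None):
    ci=ci or camera_info(name)
    return cv2.projectPoints(np.array(P,float).reshape(-1,3),np.array(ci["rvec"],float),np.array(ci["tvec"],float),np.array(ci["mtx"],float),None)[0].reshape(-1,2)
E
python3 - <<'E'
from h import *
a=capture("top");b=capture("side")
cv2.imwrite("pics/top.png",a);cv2.imwrite("pics/side.png",b)
o=monitor.get_obs();print(o["time"],o["ee_pos"],o["ee_rot"],bot.hold_point_z)
for n in("top","side"):
    ci=camera_info(n);R=cv2.Rodrigues(np.array(ci["rvec"]))[0];print(n,-R.T@np.array(ci["tvec"]).ravel(),R[2])
E
```

```text
0.1 [ 0.2688017  -0.56376139  0.29124762] [-3.06250773e+00 -6.92608257e-01  2.74497357e-04] 0.051
top [0.1588909  0.0238495  1.43183744] [ 0.19301241  0.0054045  -0.98118143]
side [ 0.55465456 -0.67324754  0.82370935] [-0.14700558  0.677187   -0.72097651]
```

View pics/top.png

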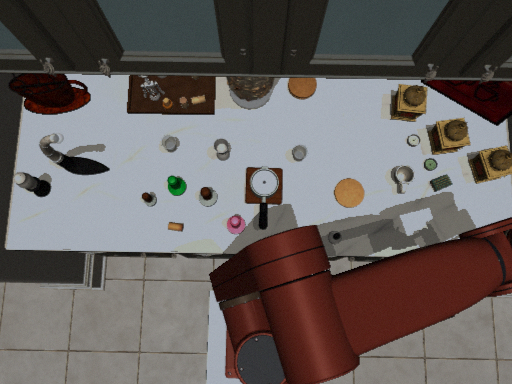

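View pics/side.png

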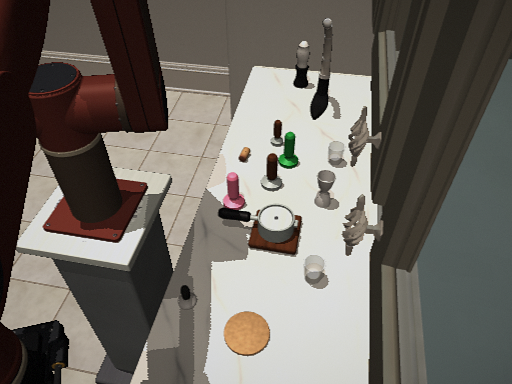

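Top view candidates for the broad tamper:
- Brown handle on a wide foot at (207,194); in the side view at (272,170).
- Small brown one at (148,198).
- Green look-alike at (176,185).
- Pink look-alike at (236,223).

I choose (207,194). The stand's cup is at (264,182). The single coaster is at (349,193), and the stack at the back is at (302,87). Next I'll check this in a crop and measure.

```bash
python3 - <<'E'
from h import *
a=cv2.imread("pics/top.png");b=cv2.imread("pics/side.png")
def near(m,p):
    n,l,s,c=cv2.connectedComponentsWithStats(m.astype(np.uint8))
    k=min((i for i in range(1,n) if s[i,4]>15),key=lambda i:np.hypot(*(c[i]-p)));return c[k],s[k],l==k
def mask(im):
    h=cv2.cvtColor(im,cv2.COLOR_BGR2HSV).astype(int);return h[...,0],h[...,1],h[...,2]
# coaster
for n,im,p in(("top",a,(349,193)),("side",b,(247,333))):
    H,S,V=mask(im);c,s,_=near((H>5)&(H<22)&(S>110)&(V>120),p);print(n,"coaster",c,s,ray(n,c,.009))
    e=[ray(n,(s[0],c[1]),.009),ray(n,(s[0]+s[2],c[1]),.009)];print(" diam",np.linalg.norm(e[0]-e[1]))
# handles
for n,im,p in(("top",a,(207,192)),("side",b,(272,165))):
    H,S,V=mask(im);c,s,_=near((V<110)&(S>60),p);print(n,"handle",c,s,ray(n,c,.07))
    q=(148,197) if n=="top" else(278,127)
    c,s,_=near((V<110)&(S>60),q);print(n,"small",c,s,ray(n,c,.055))
print("block top?",ray("top",(264,182),.066),ray("side",(277,218),.066))
cr=np.hstack([cv2.resize(a[140:240,130:290],None,fx=2.5,fy=2.5,interpolation=2),cv2.resize(b[150:250,210:330],None,fx=2.5,fy=2.5,interpolation=2)])
cv2.imwrite("pics/crop.png",cr)
E
```

```text
top coaster [348.93012422 192.43322981] [335 179  29  28 644] [ 0.45744932 -0.27363872  0.009     ]
 diam 0.09167600476373845
side coaster [246.36363636 332.73904513] [ 224  312   46   43 1529] [ 0.46078661 -0.27738582  0.009     ]
 diam 0.09366872989241361
top handle [205.65346535 192.84158416] [201 187  11  13 101] [0.4348363  0.17271274 0.07      ]
top small [146.578125 196.984375] [142 193  10   9  64] [0.42139891 0.354384   0.055     ]
side handle [271.74897119 166.51028807] [267 154  12  26 243] [0.43894303 0.16485044 0.07      ]
side small [277.24778761 128.61946903] [274 120   8  18 113] [0.42543629 0.35079483 0.055     ]
block top? [ 0.4728906  -0.00347416  0.066     ] [ 0.4799217  -0.00809694  0.066     ]
```

View pics/crop.png

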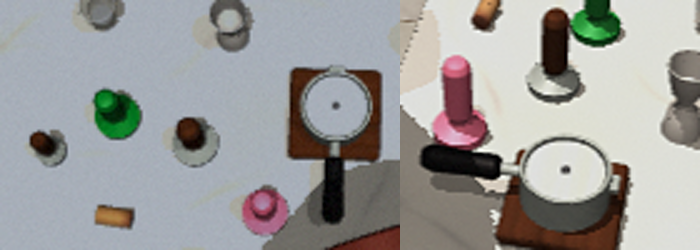

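The crop confirms it: the brown, wide-footed tamper is at top (207,194), with pink, green and the small one as separate items. It sits at about (0.437,0.168), the cup at (0.476,-0.006) and the coaster at (0.459,-0.275). Sizes and heights agree. I'll move over the tamper.

>>> {"fn": "move_arm", "kwargs": {"targets": [{"linear": [1.05,4.6,0],"jaw": 1},{"linear": [1.05,4.6,0],"jaw": 1},{"linear": [1.05,4.6,0],"jaw": 1},{"linear": [1.05,4.6,0],"jaw": 1},{"linear": [1.05,4.6,0],"jaw": 1},{"linear": [1.05,4.6,0],"jaw": 1},{"linear": [1.05,4.6,0],"jaw": 1},{"linear": [1.05,4.6,0],"jaw": 1}], "grip_force": 50}}

```text
validation failed for argument at $.ta...
```

>>> {"fn": "move_arm", "kwargs": {"targets": [{"linear": [1.05,4.6,0],"jaw": 1},{"linear": [1.05,4.6,0],"jaw": 1},{"linear": [1.05,4.6,0],"jaw": 1},{"linear": [1.05,4.6,0],"jaw": 1},{"linear": [1.05,4.6,0],"jaw": 1},{"linear": [1.05,4.6,0],"jaw": 1},{"linear": [0,0,0],"jaw": 1},{"linear": [0,0,0],"jaw": 1}]}}

```text
validation failed for argument at $.ta...
```

```bash
python3 - <<'E'
from h import *
ci=camera_info("wrist");w=capture("wrist");a=capture("top")
cv2.imwrite("pics/w1.png",np.vstack([w,a[100:260]]))
np.save("ci1.npy",ci,allow_pickle=True);cv2.imwrite("w1raw.png",w);o=monitor.get_obs();print(o["time"],o["ee_pos"],o["ee_rot"],o["wrist_force"])
R=cv2.Rodrigues(np.array(ci["rvec"]))[0];print(-R.T@np.array(ci["tvec"]).ravel(),R[2])
print(proj("wrist",[[.437,.168,.104],[.437,.168,0],[.476,-.006,.066]]))
E
```

```text
0.2 [ 0.26883051 -0.5638979   0.29152765] [-3.06300737e+00 -6.92700138e-01  2.29041712e-04] [-0.65201198  0.20468153  0.26423212]
[ 0.34398744 -0.52841239  0.3846541 ] [-0.27010894 -0.12770674 -0.95432287]
[[-847.38074619 -657.71474933]
 [-414.15551849 -360.89616797]
 [-335.82548771 -417.73126901]]
```

View pics/w1.png

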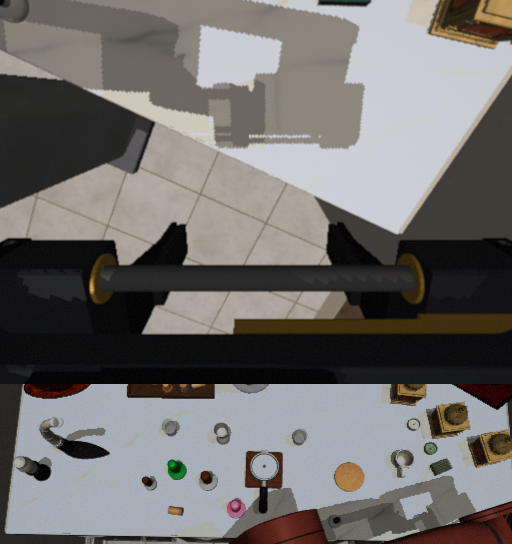

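The arm has not moved: both calls were refused at validation, so the wrist picture shows only the start pose with the fingers over the table corner. I'll give every row all its fields.

>>> {"fn": "move_arm", "kwargs": {"targets": [{"jaw": 1,"linear": [1.05,4.6,0],"yaw": 0},{"jaw": 1,"linear": [1.05,4.6,0],"yaw": 0},{"jaw": 1,"linear": [1.05,4.6,0],"yaw": 0},{"jaw": 1,"linear": [1.05,4.6,0],"yaw": 0},{"jaw": 1,"linear": [1.05,4.6,0],"yaw": 0},{"jaw": 1,"linear": [1.05,4.6,0],"yaw": 0},{"jaw": 1,"linear": [1.05,4.6,0],"yaw": 0},{"jaw": 1,"linear": [1.05,4.6,0],"yaw": 0}], "grip_force": 50}}

```text
time: 1.2
ee_pos: [0.3529, -0.1947, 0.2922]
ee_rot: [3.064, 0.692, 0.001]
wrist_force: [0.2, 0.0, -0.3]
width: 0.0876
gripper_force: 0.0
```

>>> {"fn": "move_arm", "kwargs": {"targets": [{"jaw": 1,"linear": [1.05,4.6,0],"yaw": 0},{"jaw": 1,"linear": [1.05,4.6,0],"yaw": 0},{"jaw": 1,"linear": [1.05,4.6,0],"yaw": 0},{"jaw": 1,"linear": [1.05,4.6,0],"yaw": 0},{"jaw": 1,"linear": [1.05,4.6,0],"yaw": 0},{"jaw": 1,"linear": [1.05,4.6,0],"yaw": 0},{"jaw": 1,"linear": [0,0,0],"yaw": 0},{"jaw": 1,"linear": [0,0,0],"yaw": 0}]}}

```text
time: 2.2
ee_pos: [0.4157, 0.0796, 0.292]
ee_rot: [3.064, 0.694, -0.001]
wrist_force: [-0.8, -1.0, 0.4]
width: 0.0869
gripper_force: 0.0
```

```bash
python3 - <<'E'
from h import *
ci=camera_info("wrist");w=capture("wrist")
cv2.imwrite("pics/w2.png",w)
o=monitor.get_obs();print(o["time"],o["ee_pos"],o["ee_rot"],o["joint_positions"])
print(proj("wrist",[[.437,.168,.104],[.437,.168,0],[.476,-.006,.066]]))
np.savez("ci2.npz",**{k:np.array(v) for k,v in ci.items() if k in("mtx","rvec","tvec")})
E
```

```text
2.25 [0.41572207 0.07913232 0.29206977] [ 3.06398055e+00  6.92208380e-01 -8.53489736e-04] [ 1.61062602e-03 -2.85316343e-01  2.01994494e+00 -5.09981806e-04
  1.40740816e+00  1.12811393e+00]
[[181.81110982 126.72320955]
 [201.53633319 119.29304416]
 [347.57985647 159.6978375 ]]
```

View pics/w2.png

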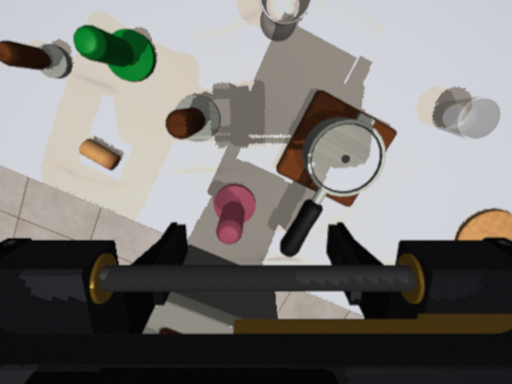

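The wrist view shows the broad tamper with its handle top at about (182,124) and foot at (203,117), and the cup mouth centre at about (345,158). The pink look-alike is at (232,210) and the green one at (115,50). I'll measure the foot, handle and cup rim here.

```bash
python3 - <<'E'
from h import *
ci=dict(np.load("ci2.npz"));w=cv2.imread("pics/w2.png")
h=cv2.cvtColor(w,cv2.COLOR_BGR2HSV).astype(int);H,S,V=h[...,0],h[...,1],h[...,2]
def comp(m,p):
    n,l,s,c=cv2.connectedComponentsWithStats(m.astype(np.uint8));k=l[p[1],p[0]]
    return (l==k),s[k],c[k],k
m,s,c,k=comp((S>90)&(V<130)&((H<15)|(H>170)),(180,122));print("handle",k,s,c)
ys,xs=np.nonzero(m)
# handle: straight-side far end = top. top circle: farthest-from-foot end
pts=np.c_[xs,ys].astype(float);d=pts-pts.mean(0);ax=np.linalg.svd(d,full_matrices=0)[2][0];
if ax[0]>0: ax=-ax
t=d@ax;nrm=d@np.array([-ax[1],ax[0]]);print("len",t.min(),t.max(),"wid",nrm.min(),nrm.max())
for z in(.06,.065,.07):print(z,ray("wrist",c,z,ci))
# cup rim outer: brightest edge - sample grey along radial lines from (345,157)
g=cv2.GaussianBlur(cv2.cvtColor(w,cv2.COLOR_BGR2GRAY),(3,3),0).astype(int)
for nm,ctr in(("cup",(345,158)),("foot",(203,117))):
  for a in range(0,360,30):
    print(nm,a,[int(g[int(round(ctr[1]+r*np.sin(np.radians(a)))),int(round(ctr[0]+r*np.cos(np.radians(a))))]) for r in (range(28,48) if nm=="cup" else range(8,32))])
P=lambda c,r,z:proj("wrist",[[c[0]+r*np.cos(a),c[1]+r*np.sin(a),z] for a in np.linspace(0,2*np.pi,24)],ci)
v=cv2.resize(w[70:240,130:420],None,fx=2.7,fy=2.7,interpolation=2)
for q,col in((P((.437,.168),.029,.005),(0,0,255)),(P((.437,.168),.013,.102),(255,0,0)),(P((.476,-.006),.042,.066),(0,255,0))):
  cv2.polylines(v,[((q-[130,70]+.5)*2.7).astype(int)],True,col,1)
cv2.imwrite("pics/w2o.png",v)
E
```

```text
handle 3 [167 108  38  30 863] [184.72769409 122.07995365]
len -19.644849764241442 18.396365985884678 wid -14.402276570185679 14.036946772197812
0.06 [0.43443079 0.17573142 0.06      ]
0.065 [0.43529775 0.17480176 0.065     ]
0.07 [0.43616472 0.17387211 0.07      ]
cup 0 [213, 213, 213, 214, 212, 188, 134, 88, 96, 146, 182, 191, 197, 206, 212, 213, 213, 213, 213, 213]
cup 30 [213, 213, 212, 179, 131, 88, 83, 135, 172, 189, 200, 211, 213, 213, 213, 213, 213, 213, 213, 213]
cup 60 [213, 212, 203, 178, 106, 104, 104, 144, 189, 203, 209, 213, 213, 213, 213, 213, 213, 213, 213, 213]
cup 90 [213, 214, 213, 204, 169, 116, 98, 131, 166, 161, 124, 86, 69, 67, 67, 66, 64, 63, 73, 106]
cup 120 [213, 213, 214, 214, 205, 159, 159, 119, 133, 183, 189, 172, 163, 170, 170, 163, 175, 179, 176, 176]
cup 150 [156, 156, 157, 158, 157, 149, 137, 97, 93, 102, 100, 66, 44, 32, 30, 30, 32, 35, 36, 37]
cup 180 [152, 153, 153, 152, 144, 122, 102, 103, 110, 100, 74, 54, 50, 53, 56, 59, 62, 63, 63, 63]
cup 210 [155, 155, 154, 139, 119, 105, 104, 111, 102, 81, 56, 51, 50, 50, 51, 50, 46, 39, 30, 29]
cup 240 [150
[... 1125 characters left out ...]
180 [16, 16, 18, 21, 23, 23, 23, 24, 27, 32, 39, 45, 49, 52, 53, 54, 55, 55, 55, 55, 55, 55, 54, 52]
foot 210 [19, 19, 19, 19, 19, 19, 18, 17, 25, 65, 74, 74, 122, 146, 147, 148, 151, 151, 152, 152, 165, 191, 200, 204]
foot 240 [38, 46, 67, 80, 75, 83, 86, 86, 85, 85, 85, 85, 95, 125, 135, 143, 145, 157, 180, 180, 200, 204, 204, 204]
foot 270 [84, 84, 85, 85, 86, 86, 86, 85, 85, 86, 86, 85, 84, 86, 94, 103, 118, 146, 178, 198, 206, 210, 212, 212]
foot 300 [83, 88, 89, 88, 95, 100, 101, 104, 104, 94, 95, 95, 113, 116, 109, 106, 106, 106, 106, 106, 106, 106, 106, 106]
foot 330 [99, 103, 104, 104, 105, 106, 106, 103, 93, 112, 129, 134, 136, 136, 136, 136, 136, 137, 136, 137, 136, 132, 122, 111]
```

View pics/w2o.png

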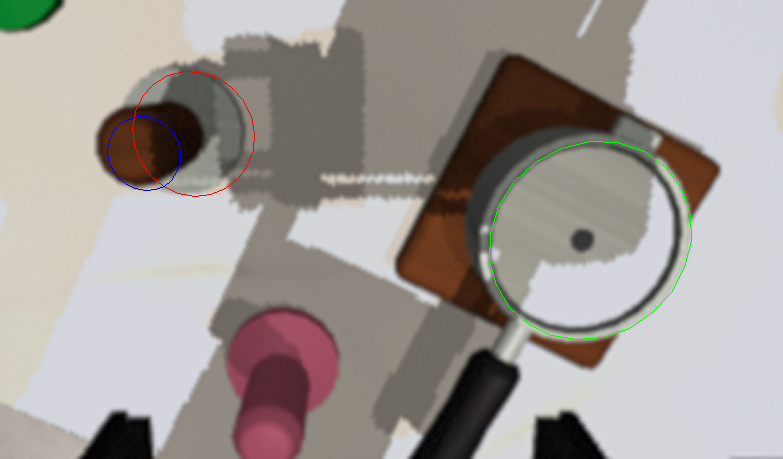

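The overlay shows the real foot lying about (-3.7,-2) px from my red circle, and the cup about (-1.5,-1) px from the green one. I'll convert those shifts to positions.

```bash
python3 - <<'E'
from h import *
ci=dict(np.load("ci2.npz"))
for nm,p,d in(("tamper",[.437,.168,.005],(-3.7,-2)),("top",[.437,.168,.102],(-3.3,-1.2)),("cup",[.476,-.006,.066],(-1.5,-1))):
  print(nm,ray("wrist",proj("wrist",p,ci)[0]+d,p[2],ci))
print(ray("wrist",(167+15,108+15),.1,ci))
E
```

```text
tamper [0.43726357 0.1732233  0.005     ]
top [0.43668647 0.17127322 0.102     ]
cup [ 0.47625331 -0.0038904   0.066     ]
[0.43941595 0.17035347 0.1       ]
```

>>> {"fn": "move_arm", "kwargs": {"targets": [{"jaw": 1,"linear": [0.7,3.1,0],"yaw": 0},{"jaw": 1,"linear": [0.7,3.1,0],"yaw": 0},{"jaw": 1,"linear": [0.7,3.1,0],"yaw": 0},{"jaw": 1,"linear": [0,0,-3],"yaw": 0},{"jaw": 1,"linear": [0,0,-4],"yaw": 0},{"jaw": 1,"linear": [0,0,-4],"yaw": 0},{"jaw": 1,"linear": [0,0,-3],"yaw": 0},{"jaw": 1,"linear": [0,0,0],"yaw": 0}]}}

```text
time: 3.25
ee_pos: [0.4352, 0.171, 0.1499]
ee_rot: [3.065, 0.689, -0.009]
wrist_force: [-0.0, -0.4, -0.2]
width: 0.087
gripper_force: 0.0
```

```bash
python3 - <<'E'
from h import *
a=capture("side");w=capture("wrist")
cv2.imwrite("pics/s3.png",np.hstack([cv2.resize(a[80:230,180:360],None,fx=2,fy=2),cv2.resize(w,(400,300))]))
o=monitor.get_obs();print(o["time"],o["ee_pos"],o["wrist_force"])
E
```

```text
3.35 [0.43757923 0.17196738 0.15311089] [ 0.85534237 -0.81553157  0.94773875]
```

View pics/s3.png

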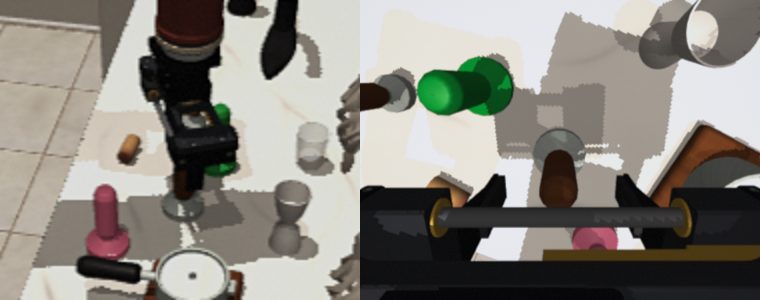

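The tamper stands centred between the fingers (wrist handle at (560,175), midway between the fingertips). I'll go down and grip.

>>> {"fn": "move_arm", "kwargs": {"targets": [{"jaw": 1,"linear": [0,0,-1.8],"yaw": 0},{"jaw": 1,"linear": [0,0,-1.8],"yaw": 0},{"jaw": 1,"linear": [0,0,0],"yaw": 0},{"jaw": -1,"linear": [0,0,0],"yaw": 0},{"jaw": -1,"linear": [0,0,0],"yaw": 0},{"jaw": -1,"linear": [0,0,0],"yaw": 0},{"jaw": -1,"linear": [0,0,0],"yaw": 0},{"jaw": -1,"linear": [0,0,0],"yaw": 0}], "grip_force": 50}}

```text
time: 4.35
ee_pos: [0.4369, 0.1728, 0.1163]
ee_rot: [3.064, 0.693, 0.0]
wrist_force: [-0.4, 0.4, 0.4]
width: 0.045
gripper_force: 0.0
```

>>> {"fn": "move_arm", "kwargs": {"targets": [{"jaw": -1,"linear": [0,0,0],"yaw": 0},{"jaw": -1,"linear": [0,0,0],"yaw": 0},{"jaw": -1,"linear": [0,0,0],"yaw": 0},{"jaw": -1,"linear": [0,0,0],"yaw": 0},{"jaw": -1,"linear": [0,0,0],"yaw": 0},{"jaw": -1,"linear": [0,0,0],"yaw": 0}]}}

```text
time: 5.1
ee_pos: [0.4368, 0.1729, 0.1162]
ee_rot: [-3.064, -0.693, 0.0]
wrist_force: [-0.6, 1.4, -1.9]
width: 0.029
gripper_force: 50.0
```

>>> {"fn": "move_arm", "kwargs": {"targets": [{"jaw": -1,"linear": [0,0,2],"yaw": 0},{"jaw": -1,"linear": [0,0,4],"yaw": 0},{"jaw": -1,"linear": [0,0,4],"yaw": 0},{"jaw": -1,"linear": [1,-4.4,0],"yaw": 0},{"jaw": -1,"linear": [1,-4.5,0],"yaw": 0},{"jaw": -1,"linear": [1,-4.4,0],"yaw": 0},{"jaw": -1,"linear": [0.9,-4.4,0],"yaw": 0},{"jaw": -1,"linear": [0,0,0],"yaw": 0}]}}

```text
time: 6.1
ee_pos: [0.476, -0.007, 0.2158]
ee_rot: [3.065, 0.686, -0.001]
wrist_force: [0.6, 0.3, -3.4]
width: 0.0287
gripper_force: 50.0
```

```bash
python3 - <<'E'
from h import *
a=capture("side");w=capture("wrist")
v=cv2.resize(a[130:270,200:350],None,fx=2.4,fy=2.4,interpolation=2)
cv2.imwrite("pics/s4.png",np.hstack([v,cv2.resize(w,(448,336))]))
o=monitor.get_obs();print(o["time"],o["ee_pos"],o["ee_rot"],o["wrist_force"],o["width"])
print(proj("side",[[.476,-.004,.066]]),proj("side",[o["ee_pos"]-np.array([0,0,.116])]))
E
```

```text
6.2 [ 0.47538423 -0.00445852  0.21557937] [-3.06399717e+00 -6.90273048e-01  2.21644350e-03] [ 0.46826458  0.22538211 -3.12381671] 0.0285973067879887
[[275.62635758 216.488583  ]] [[275.83699617 206.9474934 ]]
```

View pics/s4.png

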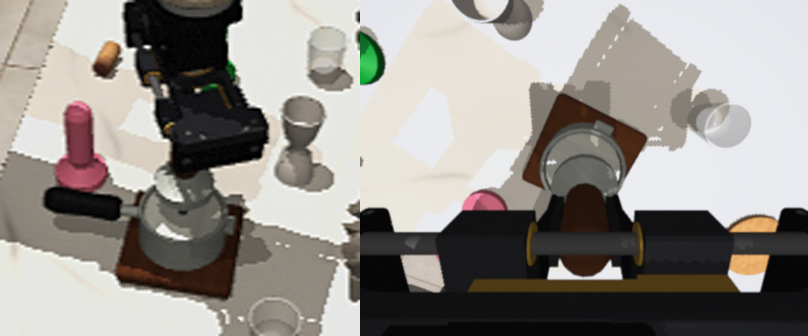

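The tamper is upright and centred over the cup: its foot is at side pixel (276,206) and the expected position is (276,207). I'll lower it to the plate.

>>> {"fn": "move_arm", "kwargs": {"targets": [{"jaw": -1,"linear": [0,0,-1.8],"yaw": 0},{"jaw": -1,"linear": [0,0,-1.7],"yaw": 0},{"jaw": -1,"linear": [0,0,-0.4],"yaw": 0},{"jaw": -1,"linear": [0,0,-0.4],"yaw": 0},{"jaw": -1,"linear": [0,0,-0.3],"yaw": 0},{"jaw": -1,"linear": [0,0,0],"yaw": 0},{"jaw": -1,"linear": [0,0,0],"yaw": 0}], "grip_force": 60}}

```text
time: 7.08
ee_pos: [0.4762, -0.0038, 0.1712]
ee_rot: [-3.064, -0.693, -0.001]
wrist_force: [-4.5, 3.4, 4.6]
width: 0.0288
gripper_force: 60.0
```

>>> {"fn": "move_arm", "kwargs": {"targets": [{"jaw": -1,"linear": [0,0,-0.2],"yaw": 0},{"jaw": -1,"linear": [0,0,-0.2],"yaw": 0},{"jaw": -1,"linear": [0,0,0],"yaw": 0}]}}

```text
time: 7.45
ee_pos: [0.4764, -0.0039, 0.1675]
ee_rot: [-3.064, -0.693, -0.002]
wrist_force: [-5.2, 2.4, 8.3]
width: 0.0289
gripper_force: 60.0
```

```bash
python3 - <<'E'
from h import *
o=monitor.get_obs();print(o["ee_pos"],o["wrist_force"],o["ft_torque"],o["width"])
a=capture("side");w=capture("wrist")
v=cv2.resize(a[140:260,200:350],None,fx=2.6,fy=2.6,interpolation=2)
cv2.imwrite("pics/s5.png",np.hstack([v,cv2.resize(w[80:320,160:],(410,312*1))]))
E
```

```text
[ 0.47638143 -0.00389141  0.1675469 ] [-5.19328448  2.40484598  8.27544594] [ 4.90379270e-01  1.00654277e+00 -1.72187377e-04] 0.028863618181967844
```

View pics/s5.png

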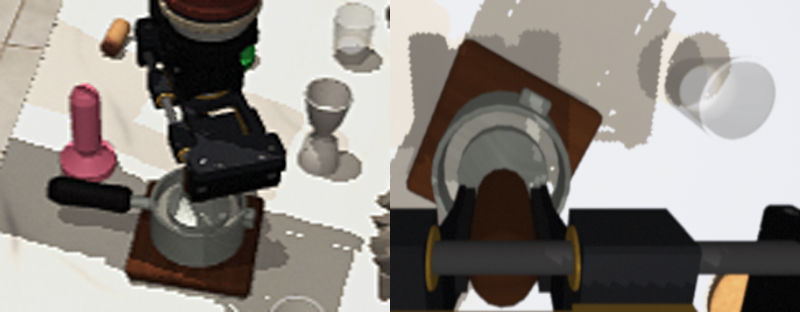

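The foot is in the cup, clear of the wall all round, and pressing with about 11.5 N. I'll continue down to the stop.

>>> {"fn": "move_arm", "kwargs": {"targets": [{"jaw": -1,"linear": [0,0,-0.1],"yaw": 0},{"jaw": -1,"linear": [0,0,-0.1],"yaw": 0},{"jaw": -1,"linear": [0,0,-0.1],"yaw": 0},{"jaw": -1,"linear": [0,0,0],"yaw": 0}]}}

```text
time: 8.05
ee_pos: [0.4766, -0.0039, 0.166]
ee_rot: [-3.064, -0.693, -0.002]
wrist_force: [-9.3, 3.1, 19.5]
width: 0.0284
gripper_force: 60.0
```

The force jumped to about 23 N while the position stopped at 0.166, which is exactly the predicted bottom. I'll hold there just over a second.

>>> {"fn": "move_arm", "kwargs": {"targets": [{"jaw": -1,"linear": [0,0,-0.05],"yaw": 0},{"jaw": -1,"linear": [0,0,0],"yaw": 0},{"jaw": -1,"linear": [0,0,0],"yaw": 0},{"jaw": -1,"linear": [0,0,0],"yaw": 0},{"jaw": -1,"linear": [0,0,0],"yaw": 0},{"jaw": -1,"linear": [0,0,0],"yaw": 0},{"jaw": -1,"linear": [0,0,0],"yaw": 0},{"jaw": -1,"linear": [0,0,0],"yaw": 0}]}}

```text
time: 9.05
ee_pos: [0.4766, -0.0039, 0.166]
ee_rot: [-3.064, -0.693, -0.002]
wrist_force: [-11.3, 3.3, 23.0]
width: 0.0291
gripper_force: 60.1
```

```bash
python3 - <<'E'
from h import *
o=monitor.get_obs();print(o["time"],o["ee_pos"],o["wrist_force"],o["width"])
E
```

```text
9.05 [ 0.47660495 -0.0038826   0.16596583] [-11.32582734   3.28214735  22.99310053] 0.02906086669063741
```

>>> {"fn": "move_arm", "kwargs": {"targets": [{"jaw": -1,"linear": [0,0,0],"yaw": 0},{"jaw": -1,"linear": [0,0,0.5],"yaw": 0},{"jaw": -1,"linear": [0,0,1],"yaw": 0},{"jaw": -1,"linear": [0,0,2],"yaw": 0},{"jaw": -1,"linear": [0,0,3],"yaw": 0},{"jaw": -1,"linear": [-0.3,-4.5,0],"yaw": 0},{"jaw": -1,"linear": [-0.3,-4.5,0],"yaw": 0},{"jaw": -1,"linear": [-0.3,-4.5,0],"yaw": 0}]}}

```text
time: 10.05
ee_pos: [0.4668, -0.1406, 0.2277]
ee_rot: [3.063, 0.694, 0.001]
wrist_force: [0.1, 0.2, -3.2]
width: 0.0289
gripper_force: 60.0
```

>>> {"fn": "move_arm", "kwargs": {"targets": [{"jaw": -1,"linear": [-0.3,-4.5,0],"yaw": 0},{"jaw": -1,"linear": [-0.3,-4.5,0],"yaw": 0},{"jaw": -1,"linear": [-0.3,-4.5,0],"yaw": 0},{"jaw": -1,"linear": [0,0,-2],"yaw": 0},{"jaw": -1,"linear": [0,0,-2],"yaw": 0},{"jaw": -1,"linear": [0,0,0],"yaw": 0},{"jaw": -1,"linear": [0,0,0],"yaw": 0}]}}

```text
time: 10.92
ee_pos: [0.4582, -0.2744, 0.1883]
ee_rot: [3.063, 0.693, 0.001]
wrist_force: [0.6, -0.3, -3.2]
width: 0.0287
gripper_force: 60.0
```

```bash
python3 - <<'E'
from h import *
o=monitor.get_obs();print(o["time"],o["ee_pos"],o["ee_rot"],o["wrist_force"],o["ft_torque"],o["width"])
ci=camera_info("wrist");np.savez("ci6.npz",**{k:np.array(v) for k,v in ci.items() if k in("mtx","rvec","tvec")})
w=capture("wrist");a=capture("side");cv2.imwrite("w6.png",w);cv2.imwrite("s6.png",a)
e=o["ee_pos"]
for n,im,c in(("wrist",w,ci),("side",a,camera_info("side"))):
  for ctr,r,z,col in((e,.029,e[2]-.116,(0,0,255)),((.459,-.2755),.047,.009,(0,255,0))):
    q=proj(n,[[ctr[0]+r*np.cos(t),ctr[1]+r*np.sin(t),z] for t in np.linspace(0,6.2832,30)],c)
    cv2.polylines(im,[(q*8).astype(int)],True,col,1,cv2.LINE_AA,3)
cv2.imwrite("pics/s6.png",np.hstack([cv2.resize(a[220:384,170:330],(400,410)),cv2.resize(w[60:360,110:402],(400,410))]))
E
```

```text
10.925 [ 0.45822857 -0.27440554  0.1883097 ] [3.06333999e+00 6.93052394e-01 6.80948034e-04] [ 0.60296648 -0.2652473  -3.16349977] [ 0.03317382 -0.01247224 -0.02181726] 0.028678297053814864
```

View pics/s6.png

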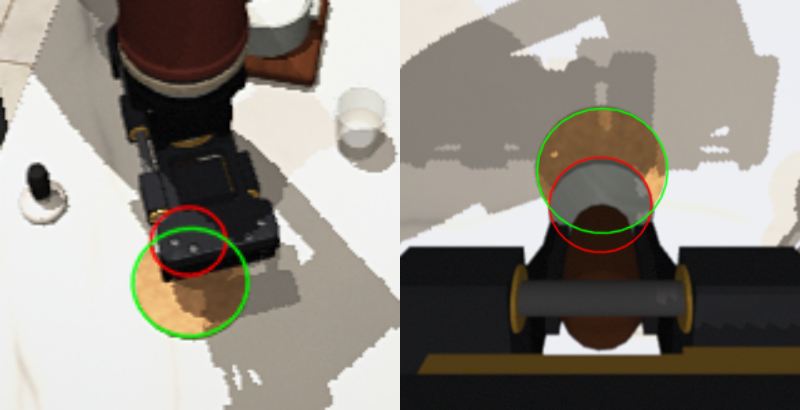

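Coaster and foot both match their drawn circles, and the tamper hangs upright, centred to within 1–2 mm. I'll lower it.

>>> {"fn": "move_arm", "kwargs": {"targets": [{"jaw": -1,"linear": [0.1,-0.1,-2],"yaw": 0},{"jaw": -1,"linear": [0,0,-2],"yaw": 0},{"jaw": -1,"linear": [0,0,-1.3],"yaw": 0},{"jaw": -1,"linear": [0,0,-0.5],"yaw": 0},{"jaw": -1,"linear": [0,0,-0.3],"yaw": 0},{"jaw": -1,"linear": [0,0,0],"yaw": 0},{"jaw": -1,"linear": [0,0,0],"yaw": 0}]}}

```text
time: 11.9
ee_pos: [0.4593, -0.2755, 0.1274]
ee_rot: [3.063, 0.693, 0.001]
wrist_force: [1.1, -0.2, -4.3]
width: 0.0288
gripper_force: 60.0
```

>>> {"fn": "move_arm", "kwargs": {"targets": [{"jaw": -1,"linear": [0,0,-0.1],"yaw": 0},{"jaw": -1,"linear": [0,0,-0.1],"yaw": 0},{"jaw": -1,"linear": [0,0,0],"yaw": 0}]}}

```text
time: 12.28
ee_pos: [0.4591, -0.2753, 0.1251]
ee_rot: [3.064, 0.693, 0.0]
wrist_force: [-0.7, 0.4, 0.9]
width: 0.0289
gripper_force: 60.0
```

Contact, with about 4 N of the weight borne at the predicted height. I'll open the jaw.

>>> {"fn": "move_arm", "kwargs": {"targets": [{"jaw": -0.2,"linear": [0,0,0],"yaw": 0},{"jaw": 0,"linear": [0,0,0],"yaw": 0},{"jaw": 0.3,"linear": [0,0,0],"yaw": 0},{"jaw": 0.6,"linear": [0,0,0],"yaw": 0},{"jaw": 0.8,"linear": [0,0,0],"yaw": 0},{"jaw": 1,"linear": [0,0,0],"yaw": 0},{"jaw": 1,"linear": [0,0,0],"yaw": 0},{"jaw": 1,"linear": [0,0,0],"yaw": 0}], "grip_force": 20}}

```text
time: 13.28
ee_pos: [0.4589, -0.2752, 0.1247]
ee_rot: [-3.064, -0.693, -0.0]
wrist_force: [-0.2, 0.4, 0.3]
width: 0.0861
gripper_force: 0.0
```

>>> {"fn": "move_arm", "kwargs": {"targets": [{"jaw": 1,"linear": [0,0,0],"yaw": 0},{"jaw": 1,"linear": [0,0,0],"yaw": 0},{"jaw": 1,"linear": [0,0,2],"yaw": 0},{"jaw": 1,"linear": [0,0,4],"yaw": 0},{"jaw": 1,"linear": [0,0,5],"yaw": 0},{"jaw": 1,"linear": [0,0,5],"yaw": 0},{"jaw": 1,"linear": [-2,-5,3],"yaw": 0},{"jaw": 1,"linear": [-2,-5,0],"yaw": 0}]}}

```text
time: 14.28
ee_pos: [0.4198, -0.377, 0.3191]
ee_rot: [3.057, 0.695, 0.005]
wrist_force: [0.6, 0.0, -0.3]
width: 0.0869
gripper_force: 0.0
```

>>> {"fn": "move_arm", "kwargs": {"targets": [{"jaw": 1,"linear": [-2,-5,0],"yaw": 0},{"jaw": 1,"linear": [-2,-5,0],"yaw": 0},{"jaw": 1,"linear": [-1,-4,0],"yaw": 0},{"jaw": 1,"linear": [0,0,0],"yaw": 0},{"jaw": 1,"linear": [0,0,0],"yaw": 0}]}}

```text
time: 14.9
ee_pos: [0.3689, -0.5147, 0.3143]
ee_rot: [-3.063, -0.692, -0.0]
wrist_force: [0.1, -0.4, -0.1]
width: 0.0867
gripper_force: 0.0
```

```bash
python3 - <<'E'
from h import *
o=monitor.get_obs();print(o["time"],o["ee_pos"],o["wrist_force"],o["width"])
for n in("side","top"):
  a=capture(n);cv2.imwrite(f"end_{n}.png",a)
  h=cv2.cvtColor(a,cv2.COLOR_BGR2HSV).astype(int);H,S,V=h[...,0],h[...,1],h[...,2]
  e=proj(n,[[.459,-.2755,.08]])[0];nn,l,s,c=cv2.connectedComponentsWithStats(((V<90)&(S>60)).astype(np.uint8))
  k=min((i for i in range(1,nn) if s[i,4]>15),key=lambda i:np.hypot(*(c[i]-e)));print(n,e,c[k],s[k],ray(n,c[k],.08))
  print(" expected top/bottom of handle",proj(n,[[.459,-.2755,.113],[.459,-.2755,.041]]))
  # plate: grey at ring of plate
  p=proj(n,[[.476,-.004,.062],[.476+.03,-.004,.062],[.476,.026,.062]]);print(" plate px",[a[int(v),int(u)].tolist() for u,v in p])
E
```

```text
14.9 [ 0.36893641 -0.51469563  0.31428778] [ 0.12524725 -0.35629037 -0.13681324] 0.08667821315529681
side [245.10884246 314.36731715] [245.89606742 317.25      ] [238 302  16  30 356] [ 0.46171347 -0.28114858  0.08      ]
 expected top/bottom of handle [[244.811915   305.53713943]
 [245.43826859 324.16395638]]
 plate px [[64, 63, 65], [225, 229, 229], [229, 231, 231]]
top [354.37076233 187.19071714] [353.98319328 187.65546218] [348 182  13  13 119] [ 0.45754447 -0.27430108  0.08      ]
 expected top/bottom of handle [[356.80119528 184.80426597]
 [351.64123338 189.87085177]]
 plate px [[76, 71, 71], [193, 182, 176], [193, 182, 178]]
```

```bash
python3 -c "
from bench import workorder
print(workorder.sign_off())"
```

```text
the job is handed in; nothing more can be done
None
```

The broad tamper was pressed to the plate's stop, held there for just over a second and lifted out; it now stands upright in the middle of the single cork coaster, and I handed the job in about 15 s into the 48 s limit (sign-off gave no verdict).

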